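# Set out the plate reader's check filters by shade

## Task

Get the four glass check filters ready for the plate reader: stand them upright on the four yellow marks of the white carrier bar, one centred on each mark, in order of shade, with the palest on the mark next to the green tab and the darkest at the far end. Set each glass filter down rather than dropping it, and leave the amber jar where it stands.

Things in the scene. Friction and masses are not known exactly. Their poses are not given: they have to be found in the camera images.
- filter_palest: the palest of the four loose glass check filters (almost colourless, faintly bluish white): an upright cylinder 42 mm in diameter and 34 mm high, 80 g, aluminium below, the top 13 mm tinted glass; the four differ only in the shade of the glass, seen from above and from the side. Starts upright on the right half of the table. Origin: centre of its underside, z up
- filter_light: the second palest of the four loose glass check filters (light sky-teal): an upright cylinder 42 mm in diameter and 34 mm high, 80 g, aluminium below, the top 13 mm tinted glass; the four differ only in the shade of the glass, seen from above and from the side. Starts upright on the right half of the table. Origin: centre of its underside, z up
- filter_medium: the second darkest of the four loose glass check filters (medium deep teal): an upright cylinder 42 mm in diameter and 34 mm high, 80 g, aluminium below, the top 13 mm tinted glass; the four differ only in the shade of the glass, seen from above and from the side. Starts upright on the right half of the table. Origin: centre of its underside, z up
- filter_darkest: the darkest of the four loose glass check filters (nearly black blue): an upright cylinder 42 mm in diameter and 34 mm high, 80 g, aluminium below, the top 13 mm tinted glass; the four differ only in the shade of the glass, seen from above and from the side. Starts upright on the right half of the table. Origin: centre of its underside, z up
- seat_1: round mark 1 of 4, yellow with a black rim, 50 mm across, flush on a fixed white bar (346 x 86 mm, 12 mm high) on the left half of the table. The marks stand 72 mm apart in a straight row along their own y axis, seat_1 at the -y end, seat_4 at the +y end; x is across the bar. Origin: centre of the mark, on the bar's top face. The green tab tells which end is the start
- seat_2: round mark 2 of 4, yellow with a black rim, 50 mm across, flush on a fixed white bar (346 x 86 mm, 12 mm high) on the left half of the table. The marks stand 72 mm apart in a straight row along their own y axis, seat_1 at the -y end, seat_4 at the +y end; x is across the bar. Origin: centre of the mark, on the bar's top face. The green tab tells which end is the start
- seat_3: round mark 3 of 4, yellow with a black rim, 50 mm across, flush on a fixed white bar (346 x 86 mm, 12 mm high) on the left half of the table. The marks stand 72 mm apart in a straight row along their own y axis, seat_1 at the -y end, seat_4 at the +y end; x is across the bar. Origin: centre of the mark, on the bar's top face. The green tab tells which end is the start
- seat_4: round mark 4 of 4, yellow with a black rim, 50 mm across, flush on a fixed white bar (346 x 86 mm, 12 mm high) on the left half of the table. The marks stand 72 mm apart in a straight row along their own y axis, seat_1 at the -y end, seat_4 at the +y end; x is across the bar. Origin: centre of the mark, on the bar's top face. The green tab tells which end is the start
- start_tab: flat green plate 60 x 26 x 2 mm fixed across the start end of the carrier bar, its centre 44 mm beyond that of the end mark (seat_1 or seat_4, it varies); the other end has a grey plate of the same size. Origin: centre of its underside
- amber_jar: small amber glass jar with a red cap, 36 mm in diameter, 55 mm high, loose, standing among the filters (75 mm or more away, centre to centre); leave it alone. Origin: centre of its underside. Other clutter near the filters is lower than 15 mm (loose orange caps, pen, microplate); taller equipment keeps 100 mm or more from filters and marks
Things that resemble listed ones, but are neither listed nor needed, are in the scene too. What is shaped like the filter_medium but purple is not meant.

How it is judged:
By the outcome, as a careful person would: the job done as asked, in the order asked, and still so for the second after the job is handed in, with the robot touching nothing.
It also fails if it takes over 93 s, if anything falls off the work surface, if the arm or the gripper's body presses on something with over 40 N, if the wrist force passes 120 N, or if a joint passes its speed limit or range.

## Robot

A 7-joint arm with a two-finger parallel gripper is mounted at the origin on the work surface. World frame = base frame: x ahead of the robot, y to its left, z up, the work surface at z = 0. Lengths are in m, angles in rad, forces in N, time in s.
With the tool pointing down it reaches from about 0.425 to 0.925 m from the base axis. Payload 6.8 kg.
Tool frame: the origin (TCP) lies at the very end of the fingers, on their centre line; the grasp point (between the pads) lies 19 mm behind it; z points along the fingers, y is the line along which they close (so a half turn about z gives the same grasp; the last joint's range is limited). The gripper opens to 85 mm and grips with 20 to 120 N. Pads are 22 mm wide; open, the fingers measure 114 mm over their backs; the gripper's body (76 mm by 85 mm) begins 54 mm behind the grasp point. The pads swing forward as they close: fully open they stand 13 mm farther back than shut.
Start: joints at [-1.326, 0.477, 0.022, 1.555, -0.011, 1.109, -0.083], TCP at [0.233, 0.633, 0.231] pointing down, gripper open.
Joint ranges: [-2.96, 2.96], [-0.34, 2.1], [-1.41, 1.46], [0.24, 2.44], [-1.37, 4.51], [0.17, 1.92], [-2.96, 2.96]. Speed limits (rad/s): [2.39, 2.39, 3.14, 3.14, 3.14, 3.14, 3.14].

## Interface

Orientations are given as a rotation vector (axis times angle).
In Python, from bench import r gives the robot as it stands.
- The arm moves only by the shell command python3 -m jog 'ROWS' [FORCE]. ROWS is JSON, a list of rows, each an object of numbers: "fingers": the finger opening in m, from 0 to 0.0854; "x", "y", "z": the shift along the tool's x, y, z in m; "rx", "ry", "rz": the turn, a rotation vector about the tool's x, y, z in degrees. In form: [{"fingers": .., "x": .., "y": .., "z": .., "rx": .., "ry": .., "rz": ..}, ...]. A call has 1 to 8 rows; each row shifts and turns the commanded pose from where the row before left it, along the tool's axes as they then stand; what a row does not reach is not made up. A row lasts 1/8 s, in which the tool goes at most 62.5 mm and 10.7 degrees, less where a joint would pass 70% of its speed; a pose out of reach is approached as far as the arm can. A call is refused whole if a number of a shift passes 0.0625 or a number of a turn 10.7, either way. A call with a gripper value outside its range is refused whole. The fingers move at their own pace and stop on an object; FORCE is the grip in N (left out, the last holds). Time passes only in rows, so rows that do not move let the fingers close. It gives the time, the measured TCP pose, the force, the opening and the grip force at its end, in the units of the state.
- r.get_obs(): the state, without advancing time (a new reading comes with each control period).
- r.grab_frame(name): name is "scene" or "top"; returns (picture, depth): 420x560x3 uint8, red, green, blue; 420x560 float32, m along the optical axis (not along the pixel's ray), 0 where there is no reading.
- r.get_calibration(name): a dict with "mtx" (3x3 intrinsics, pixels), "dist" ([k1, k2, p1, p2, k3] as OpenCV has them; the pictures are not rectified), "extrinsics" (4x4, takes a point from camera to world coordinates). Camera axes: x right, y down, z forward; pixel columns grow to the right and rows downward; lengths in m; the calibration is good to about 2 mm. A picture is of the moment at which its call begins. get_calibration takes no time and is no camera call.
- r.hand_in(): hands the job in; it is judged then, once.
Trained networks look in the newest picture that a camera, given by its name, has taken for a name from the list of things; names that differ only in an ending like _2 or _b are one class to them, and where a whole thing is asked for, a point or a joint stands for the part that bears it (a point fixed in the world has none). Each returns a list of dicts, best first, with "score" (0 to 1); they miss things now and then, are a little off and sometimes report something else, mostly with a low value. They report only what shows in the picture. A call takes as long as a camera call. They do not tell look-alikes from the thing itself.
- r.search_frame(target, camera): "xyz" ([x, y, z] in m, in world coordinates, good to about 4 mm: the middle of the surface that is visible of it).
- r.landmark_of(target, camera): "xyz" ([x, y, z] in m, in world coordinates, good to about 4 mm: a listed point, or the origin of a listed thing).
The state is a dict: "clock": time; "joints": joint angles; "qvel": joint speeds; "tau": joint torques, N m; "tcp_pos": TCP position; "orientation": TCP orientation; "contact_force": force on the tool from outside, world axes, zero at the start; "moment": the same for the moment, N m; "grip_width": finger opening in m; "gripper_force": force on a finger pad.
Only numpy, scipy, OpenCV 4.12 (cv2) and the standard library are available. Lean on these libraries where they do the work, as an engineer would, in place of code of your own. Each camera call takes 0.05 s, during which the arm holds its last target. There are 200 camera calls.

## Working session

There is one attempt and no reset: what is moved stays moved. The work goes in short steps, Python scripts to look and compute and a shell command to move; the robot and the scene stay as the last step left them, time stands still between calls to the robot, and variables do not carry over. Pictures are saved under pics/ and viewed, at most 14 in all, crops included, and the job is handed in when it is done.

```bash
mkdir -p pics; ls; cat > h.py <<'E'
import numpy as np, cv2
from bench import r
from scipy.spatial.transform import Rotation as R
def save(n,fn):
    p,d=r.grab_frame(n); cv2.imwrite('pics/'+fn,p[:,:,::-1]); np.savez('pics/'+fn+'.npz',p=p,d=d); return p,d
def onplane(n,uv,z):
    c=r.get_calibration(n); T=np.array(c['extrinsics'])
    q=cv2.undistortPoints(np.array(uv,float).reshape(-1,1,2),np.array(c['mtx']),np.array(c['dist']))[:,0]
    v=np.c_[q,np.ones(len(q))]@T[:3,:3].T; o=T[:3,3]
    return o+v*((z-o[2])/v[:,2])[:,None]
def world(n,d):
    h,w=d.shape; c=r.get_calibration(n); T=np.array(c['extrinsics'])
    g=np.stack(np.meshgrid(np.arange(w),np.arange(h)),-1).reshape(-1,1,2).astype(float)
    q=cv2.undistortPoints(g,np.array(c['mtx']),np.array(c['dist']))[:,0]
    P=np.c_[q,np.ones(len(q))]*d.reshape(-1,1)
    return (P@T[:3,:3].T+T[:3,3]).reshape(h,w,3)
E
python3 - <<'E'
from h import *
for n in('top','scene'):
    save(n,n+'0.png'); print(n,np.round(r.get_calibration(n)['extrinsics'],3))
for t in('filter_palest','seat_1','start_tab','amber_jar'):
    for c in ('top',):
        print(t,[(np.round(x['xyz'],3).tolist(),round(x['score'],2)) for x in r.landmark_of(t,c)])
o=r.get_obs();print(o['clock'],o['tcp_pos'],R.from_rotvec(o['orientation']).as_matrix().round(3),o['grip_width'])
E
```

```text
pics
top [[ 0.112 -0.971  0.212  0.344]
 [-0.994 -0.11   0.019  0.031]
 [ 0.005 -0.213 -0.977  1.112]
 [ 0.     0.     0.     1.   ]]
scene [[-0.557  0.677 -0.481  1.288]
 [ 0.83   0.456 -0.321  0.501]
 [ 0.002 -0.578 -0.816  1.227]
 [ 0.     0.     0.     1.   ]]
filter_palest [([0.628, -0.324, 0.002], 0.63)]
seat_1 [([0.583, 0.284, 0.008], 0.91), ([0.534, 0.15, 0.01], 0.86), ([0.518, 0.08, 0.011], 0.83), ([0.561, 0.22, 0.011], 0.63)]
start_tab [([0.504, 0.034, 0.014], 0.78)]
amber_jar [([0.43, -0.108, -0.002], 0.79)]
0.3 [0.23318936 0.63324895 0.23096736] [[-0.938  0.346 -0.   ]
 [ 0.346  0.938 -0.001]
 [-0.    -0.001 -1.   ]] 0.08524333466128603
```

View pics/top0.png

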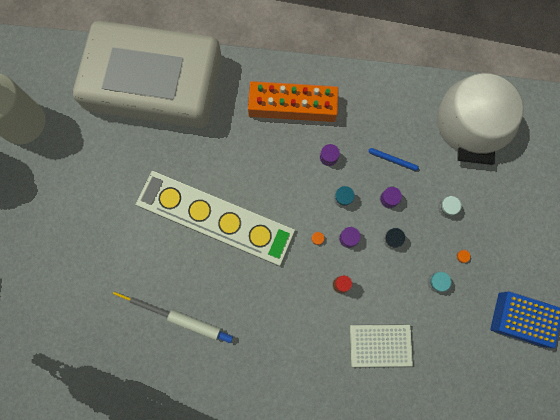

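View pics/scene0.png

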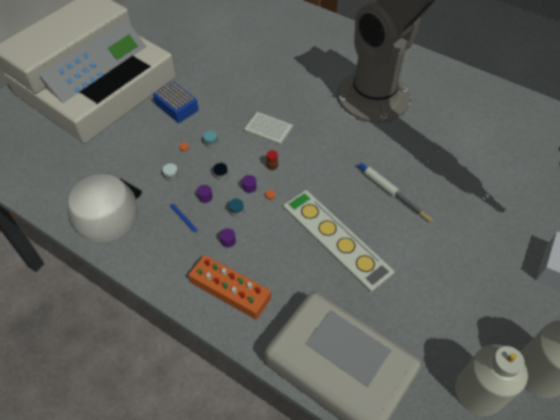

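The top view shows a row of yellow marks from (170,198) to (260,236), with the green tab at (280,243). The candidates shaped like filters are:
- palest at (452,206)
- light at (441,283)
- medium teal at (345,196)
- darkest at (396,238)
- purple decoys at (330,155), (391,197) and (350,237)
- the red-capped jar at (344,284)

By the description I choose the four that aren't purple. Next I'll measure them and check them in a crop.

```bash
python3 - <<'E'
from h import *
f=np.load('pics/top0.png.npz');p,d=f['p'],f['d'];W=world('top',d)
for n,(u,v) in dict(pal=(452,206),lig=(441,283),med=(345,196),dark=(396,238),p1=(330,155),p2=(391,197),p3=(350,237),jar=(344,284)).items():
    w=W[v-16:v+17,u-16:u+17].reshape(-1,3);m=(w[:,2]>.027)&(w[:,2]<.06)
    q=w[m]; top=q[q[:,2]>np.percentile(q[:,2],50)-.004]
    (cx,cy),rad=cv2.minEnclosingCircle(top[:,:2].astype(np.float32))
    print(n,m.sum(),'z',np.median(top[:,2]).round(4),'mean',top[:,:2].mean(0).round(4),'circ',round(cx,4),round(cy,4),round(rad,4),p[v-4:v+5,u-4:u+5].mean((0,1)).round())
hsv=cv2.cvtColor(p,cv2.COLOR_RGB2HSV)
def blobs(lo,hi,z,amin):
    m=cv2.inRange(hsv,lo,hi);k,l,s,c=cv2.connectedComponentsWithStats(m)
    for i in range(1,k):
        if s[i,4]>amin: print(c[i].round(1),s[i,4],onplane('top',[c[i]],z)[0].round(4), 'dz',np.median(W[l==i][:,2]).round(4))
print('yellow');blobs((20,120,100),(35,255,255),.012,100)
print('green');blobs((45,120,60),(75,255,255),.014,60)
cv2.imwrite('pics/crop.png',cv2.resize(p[130:310,290:490,::-1],None,fx=3,fy=3,interpolation=cv2.INTER_CUBIC))
E
```

```text
pal 277 z 0.0339 mean [ 0.6244 -0.3268] circ 0.625 -0.3277 0.0209 [171. 196. 181.]
lig 304 z 0.034 mean [ 0.4587 -0.3114] circ 0.459 -0.3116 0.0207 [ 85. 155. 153.]
med 289 z 0.0342 mean [ 0.6202 -0.095 ] circ 0.6205 -0.0949 0.0209 [ 34.  94. 106.]
dark 299 z 0.0339 mean [ 0.5399 -0.2088] circ 0.5399 -0.2088 0.021 [33. 43. 46.]
p1 275 z 0.0342 mean [ 0.7122 -0.0545] circ 0.7123 -0.0548 0.0211 [ 98.  52. 121.]
p2 277 z 0.0339 mean [ 0.6306 -0.1964] circ 0.6313 -0.1972 0.021 [ 97.  51. 121.]
p3 301 z 0.0342 mean [ 0.5323 -0.1144] circ 0.5326 -0.1145 0.0212 [ 99.  55. 122.]
jar 229 z 0.0552 mean [ 0.4296 -0.1056] circ 0.4294 -0.1059 0.0168 [170.  45.  37.]
yellow
[169.4 197.8] 303 [0.576  0.2861 0.012 ] dz 0.0135
[199.2 210.1] 311 [0.556  0.2168 0.012 ] dz 0.0134
[229.4 222.8] 315 [0.5356 0.1475 0.012 ] dz 0.0135
[259.6 235.5] 320 [0.5152 0.0788 0.012 ] dz 0.0132
green
[278.5 243.2] 318 [0.5028 0.0363 0.014 ] dz 0.0142
```

View pics/crop.png

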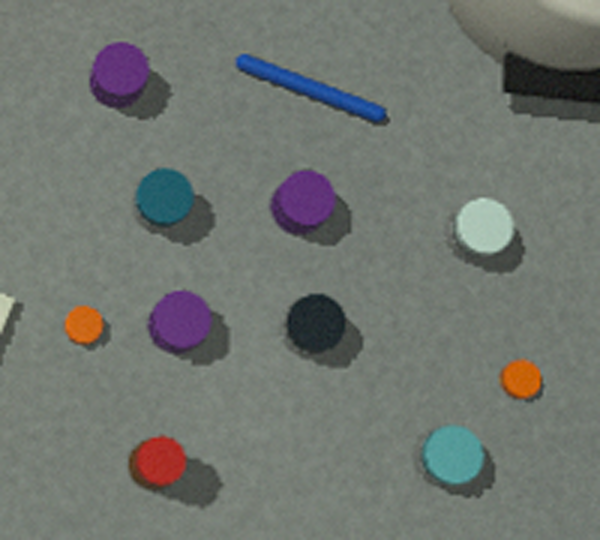

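The crop confirms it: teal medium at crop (165,196), black at (316,323), pale at (485,226) and light teal at (455,455). The purples and the jar are distinct from these. The heights (34 mm), radii (21 mm) and 72 mm mark spacing all match the description. First I'll turn the tool so the fingers close across the bar.

```bash
cat > go.py <<'E'
import sys
from h import *
G=dict(pal=(.625,-.3275),lig=(.459,-.3116),med=(.6205,-.095),dark=(.540,-.2088),s1=(.5152,.0788),s2=(.5356,.1477),s3=(.5558,.2169),s4=(.576,.2861))
o=r.get_obs();M=R.from_rotvec(o['orientation']).as_matrix();t=np.array(o['tcp_pos'])
g=G[sys.argv[1]]+(float(sys.argv[2]),)
e=(np.array(g)-t)@M
print('t',round(o['clock'],2),'tcp',t.round(4),'shift(tool mm)',(e*1000).round(1),'yaw_y',np.degrees(np.arctan2(M[1,1],M[0,1])).round(2),'tilt',np.degrees(np.arccos(-M[2,2])).round(2),'q',np.round(o['joints'],2),'w',round(o['grip_width'],4),'gf',np.round(o['gripper_force'],1),'F',np.round(o['contact_force'],1))
E
python3 -m jog '[{"rz":10.7},{"rz":10.7},{"rz":10.7},{"rz":10.7},{"rz":10.7},{"rz":10.7},{"rz":10.7},{"rz":10.7}]'; python3 -m jog '[{"fingers":0.064,"rz":0.6},{}]';  python3 go.py pal 0.14
```

```text
t 0.3 tcp [0.2332 0.6332 0.231 ] shift(tool mm) [-699.7 -766.1   91.4] yaw_y 69.78 tilt 0.03 q [-1.33  0.48  0.02  1.56 -0.01  1.11 -0.08] w 0.0852 gf 0.0 F [0.3 0.4 0.4]validation failed for argument at $[0]...
validation failed for argument at $[0]...
```

```bash
python3 -m jog '[{"fingers":0.064,"x":0,"y":0,"z":0,"rx":0,"ry":0,"rz":10.7}]'; python3 go.py pal 0.14
```

```text
clock: 0.42
tcp_pos: [0.2333, 0.6333, 0.2311]
orientation: [-0.844, -3.026, 0.0]
contact_force: [-0.4, -0.7, 0.7]
grip_width: 0.07
gripper_force: 0.0
t 0.42 tcp [0.2333 0.6333 0.2311] shift(tool mm) [-832.4 -619.5   91.2] yaw_y 58.84 tilt 0.02 q [-1.35  0.48  0.06  1.56 -0.03  1.11 -0.26] w 0.07 gf 0.0 F [-0.4 -0.7  0.7]
```

```bash
python3 -m jog '[{"fingers":0.064,"x":0,"y":0,"z":0,"rx":0,"ry":0,"rz":10.7},{"fingers":0.064,"x":0,"y":0,"z":0,"rx":0,"ry":0,"rz":10.7},{"fingers":0.064,"x":0,"y":0,"z":0,"rx":0,"ry":0,"rz":10.7},{"fingers":0.064,"x":0,"y":0,"z":0,"rx":0,"ry":0,"rz":10.7},{"fingers":0.064,"x":0,"y":0,"z":0,"rx":0,"ry":0,"rz":10.7},{"fingers":0.064,"x":0,"y":0,"z":0,"rx":0,"ry":0,"rz":10.7},{"fingers":0.064,"x":0,"y":0,"z":0,"rx":0,"ry":0,"rz":10.7},{"fingers":0.064,"x":0,"y":0,"z":0,"rx":0,"ry":0,"rz":0.4}]'; python3 go.py pal 0.14
```

```text
clock: 1.42
tcp_pos: [0.233, 0.6335, 0.2312]
orientation: [2.511, 1.888, -0.0]
contact_force: [-0.1, -0.4, 0.2]
grip_width: 0.064
gripper_force: 0.0
t 1.43 tcp [0.233  0.6335 0.2312] shift(tool mm) [-814.3  643.4   91.6] yaw_y -16.12 tilt 0.02 q [-1.56  0.49  0.35  1.57 -0.18  1.11 -1.44] w 0.064 gf 0.0 F [-0.1 -0.4  0.2]
```

```bash
python3 -m jog '[{"fingers":0.064,"x":-0.045,"y":0.036,"z":0.005,"rx":0,"ry":0,"rz":0},{"fingers":0.064,"x":-0.045,"y":0.036,"z":0.005,"rx":0,"ry":0,"rz":0},{"fingers":0.064,"x":-0.045,"y":0.036,"z":0.005,"rx":0,"ry":0,"rz":0},{"fingers":0.064,"x":-0.045,"y":0.036,"z":0.005,"rx":0,"ry":0,"rz":0},{"fingers":0.064,"x":-0.045,"y":0.036,"z":0.005,"rx":0,"ry":0,"rz":0},{"fingers":0.064,"x":-0.045,"y":0.036,"z":0.005,"rx":0,"ry":0,"rz":0},{"fingers":0.064,"x":-0.045,"y":0.036,"z":0.005,"rx":0,"ry":0,"rz":0},{"fingers":0.064,"x":-0.045,"y":0.036,"z":0.005,"rx":0,"ry":0,"rz":0}]'; python3 go.py pal 0.14
```

```text
clock: 2.42
tcp_pos: [0.4099, 0.2057, 0.1916]
orientation: [-2.508, -1.892, -0.002]
contact_force: [1.4, -0.1, 0.4]
grip_width: 0.0643
gripper_force: 0.0
t 2.42 tcp [0.4099 0.2057 0.1916] shift(tool mm) [-453.7  353.3   51.3] yaw_y -15.95 tilt 0.07 q [-1.08  0.17  0.54  2.12 -0.12  0.87 -0.75] w 0.0643 gf 0.0 F [ 1.4 -0.1  0.4]
```

```bash
python3 -m jog '[{"fingers":0.064,"x":-0.045,"y":0.036,"z":0.005,"rx":0,"ry":0,"rz":0},{"fingers":0.064,"x":-0.045,"y":0.036,"z":0.005,"rx":0,"ry":0,"rz":0},{"fingers":0.064,"x":-0.045,"y":0.036,"z":0.005,"rx":0,"ry":0,"rz":0},{"fingers":0.064,"x":-0.045,"y":0.036,"z":0.005,"rx":0,"ry":0,"rz":0},{"fingers":0.064,"x":-0.045,"y":0.036,"z":0.005,"rx":0,"ry":0,"rz":0},{"fingers":0.064,"x":-0.045,"y":0.036,"z":0.005,"rx":0,"ry":0,"rz":0},{"fingers":0.064,"x":-0.045,"y":0.036,"z":0.005,"rx":0,"ry":0,"rz":0}]'; python3 go.py pal 0.14
```

```text
clock: 3.3
tcp_pos: [0.5641, -0.167, 0.1561]
orientation: [-2.508, -1.892, -0.001]
contact_force: [1.4, 0.3, 0.3]
grip_width: 0.0639
gripper_force: 0.0
t 3.3 tcp [ 0.5641 -0.167   0.1561] shift(tool mm) [-137.6  102.6   16.1] yaw_y -15.93 tilt 0.03 q [-0.29  0.48  0.63  1.87 -0.35  0.9   0.23] w 0.0639 gf 0.0 F [1.4 0.3 0.3]
```

```bash
python3 -m jog '[{"fingers":0.064,"x":-0.046,"y":0.034,"z":0.005,"rx":0,"ry":0,"rz":0},{"fingers":0.064,"x":-0.046,"y":0.034,"z":0.005,"rx":0,"ry":0,"rz":0.5},{"fingers":0.064,"x":-0.045,"y":0.034,"z":0.006,"rx":0,"ry":0,"rz":0},{"fingers":0.064,"x":0,"y":0,"z":0,"rx":0,"ry":0,"rz":0},{"fingers":0.064,"x":0,"y":0,"z":0,"rx":0,"ry":0,"rz":0}]'; python3 go.py pal 0.14
```

```text
clock: 3.92
tcp_pos: [0.6223, -0.3253, 0.1398]
orientation: [-2.518, -1.877, -0.0]
contact_force: [-0.8, 1.1, -0.0]
grip_width: 0.0644
gripper_force: 0.0
t 3.92 tcp [ 0.6223 -0.3253  0.1398] shift(tool mm) [-1.4  3.2 -0.2] yaw_y -16.59 tilt 0.07 q [ 0.01  0.68  0.59  1.59 -0.43  1.01  0.44] w 0.0644 gf 0.0 F [-0.8  1.1 -0. ]
```

Next I correct the offset and descend in stages.

```bash
python3 -m jog '[{"fingers":0.064,"x":-0.0015,"y":0.003,"z":0.04,"rx":0,"ry":0,"rz":0},{"fingers":0.064,"x":0,"y":0,"z":0.035,"rx":0,"ry":0,"rz":0},{"fingers":0.064,"x":0,"y":0,"z":0.03,"rx":0,"ry":0,"rz":0},{"fingers":0.064,"x":0,"y":0,"z":0.02,"rx":0,"ry":0,"rz":0},{"fingers":0.064,"x":0,"y":0,"z":0.009,"rx":0,"ry":0,"rz":0},{"fingers":0.064,"x":0,"y":0,"z":0,"rx":0,"ry":0,"rz":0},{"fingers":0.064,"x":0,"y":0,"z":0,"rx":0,"ry":0,"rz":0}]'; python3 go.py pal 0.003; python3 - <<'E'
from h import *
p,d=save('top','t1.png');s,_=save('scene','s1.png')
a=cv2.resize(p[150:290,360:540,::-1],(400,311));b=cv2.resize(s[120:260,90:270,::-1],(400,311))
cv2.imwrite('pics/v1.png',np.hstack([a,b]))
E
```

```text
clock: 4.8
tcp_pos: [0.6257, -0.3284, 0.0076]
orientation: [2.519, 1.874, 0.001]
contact_force: [1.0, 0.3, -0.5]
grip_width: 0.0642
gripper_force: 0.0
t 4.8 tcp [ 0.6257 -0.3284  0.0076] shift(tool mm) [ 0.7 -0.9  4.6] yaw_y -16.71 tilt 0.11 q [ 0.07  0.84  0.5   1.64 -0.52  0.8   0.5 ] w 0.0642 gf 0.0 F [ 1.   0.3 -0.5]
```

View pics/v1.png

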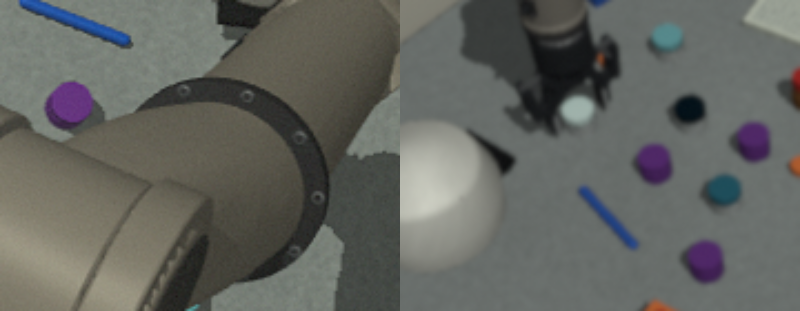

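The fingers straddle the pale filter, at (577,110) in the right half. The arm hides it from the top camera. I'll go down 5 mm and close.

```bash
python3 -m jog '[{"fingers":0.064,"x":0,"y":-0.001,"z":0.005,"rx":0,"ry":0,"rz":0},{"fingers":0.064,"x":0,"y":0,"z":0,"rx":0,"ry":0,"rz":0},{"fingers":0.05,"x":0,"y":0,"z":0,"rx":0,"ry":0,"rz":0},{"fingers":0.045,"x":0,"y":0,"z":0,"rx":0,"ry":0,"rz":0},{"fingers":0.03,"x":0,"y":0,"z":0,"rx":0,"ry":0,"rz":0},{"fingers":0.03,"x":0,"y":0,"z":0,"rx":0,"ry":0,"rz":0},{"fingers":0.03,"x":0,"y":0,"z":0,"rx":0,"ry":0,"rz":0}]' 40; python3 go.py pal 0.003
```

```text
clock: 5.78
tcp_pos: [0.6243, -0.3279, 0.0017]
orientation: [2.52, 1.875, 0.001]
contact_force: [1.0, -0.7, 3.9]
grip_width: 0.0411
gripper_force: 40.5
t 5.78 tcp [ 0.6243 -0.3279  0.0017] shift(tool mm) [ 0.6  0.5 -1.3] yaw_y -16.71 tilt 0.05 q [ 0.07  0.84  0.5   1.64 -0.52  0.79  0.51] w 0.0411 gf 40.5 F [ 1.  -0.7  3.9]
```

```bash
python3 -m jog '[{"fingers":0.03,"x":0,"y":0,"z":-0.02,"rx":0,"ry":0,"rz":0},{"fingers":0.03,"x":0,"y":0,"z":-0.05,"rx":0,"ry":0,"rz":0},{"fingers":0.03,"x":0,"y":0,"z":-0.05,"rx":0,"ry":0,"rz":0},{"fingers":0.03,"x":0.02,"y":0,"z":0,"rx":0,"ry":0,"rz":0}]'; python3 go.py s1 0.12
```

```text
clock: 6.28
tcp_pos: [0.6309, -0.3126, 0.1274]
orientation: [2.518, 1.865, 0.005]
contact_force: [-0.1, -0.6, -1.8]
grip_width: 0.0409
gripper_force: 40.7
t 6.28 tcp [ 0.6309 -0.3126  0.1274] shift(tool mm) [ 340.7 -224.8    4.6] yaw_y -16.95 tilt 0.51 q [-0.01  0.69  0.59  1.6  -0.44  0.97  0.42] w 0.0409 gf 40.7 F [-0.1 -0.6 -1.8]
```

```bash
python3 -m jog '[{"fingers":0.03,"x":0.03,"y":-0.02,"z":0,"rx":0,"ry":0,"rz":0},{"fingers":0.03,"x":0.044,"y":-0.029,"z":0,"rx":0,"ry":0,"rz":0},{"fingers":0.03,"x":0.044,"y":-0.029,"z":0,"rx":0,"ry":0,"rz":0},{"fingers":0.03,"x":0.044,"y":-0.029,"z":0,"rx":0,"ry":0,"rz":0},{"fingers":0.03,"x":0.044,"y":-0.029,"z":0,"rx":0,"ry":0,"rz":0},{"fingers":0.03,"x":0.044,"y":-0.029,"z":0,"rx":0,"ry":0,"rz":0},{"fingers":0.03,"x":0.044,"y":-0.029,"z":0,"rx":0,"ry":0,"rz":0},{"fingers":0.03,"x":0.03,"y":-0.02,"z":0,"rx":0,"ry":0,"rz":0}]';python3 -m jog '[{"fingers":0.03,"x":0.01,"y":-0.007,"z":0,"rx":0,"ry":0,"rz":0},{"fingers":0.03,"x":0,"y":0,"z":0,"rx":0,"ry":0,"rz":0},{"fingers":0.03,"x":0,"y":0,"z":0,"rx":0,"ry":0,"rz":0},{"fingers":0.03,"x":0,"y":0,"z":0,"rx":0,"ry":0,"rz":0}]'; python3 go.py s1 0.035
```

```text
clock: 7.28
tcp_pos: [0.516, 0.0666, 0.1209]
orientation: [-2.516, -1.878, 0.002]
contact_force: [0.1, -0.1, -0.6]
grip_width: 0.0409
gripper_force: 40.8
clock: 7.78
tcp_pos: [0.5145, 0.0733, 0.1214]
orientation: [2.523, 1.871, -0.0]
contact_force: [0.2, -0.7, -0.6]
grip_width: 0.041
gripper_force: 40.8
t 7.78 tcp [0.5145 0.0733 0.1214] shift(tool mm) [ 5.5 -0.9 86.4] yaw_y -16.86 tilt 0.03 q [-0.77  0.42  0.63  2.06 -0.36  0.77 -0.21] w 0.041 gf 40.8 F [ 0.2 -0.7 -0.6]
```

```bash
python3 -m jog '[{"fingers":0.03,"x":0.005,"y":-0.001,"z":0.02,"rx":0,"ry":0,"rz":-0.4},{"fingers":0.03,"x":0,"y":0,"z":0.03,"rx":0,"ry":0,"rz":0},{"fingers":0.03,"x":0,"y":0,"z":0.03,"rx":0,"ry":0,"rz":0},{"fingers":0.03,"x":0,"y":0,"z":0.015,"rx":0,"ry":0,"rz":0},{"fingers":0.03,"x":0,"y":0,"z":0.006,"rx":0,"ry":0,"rz":0},{"fingers":0.03,"x":0,"y":0,"z":0,"rx":0,"ry":0,"rz":0},{"fingers":0.03,"x":0,"y":0,"z":0,"rx":0,"ry":0,"rz":0}]'; python3 go.py s1 0.014; python3 go.py s1 0.014;
```

```text
clock: 8.65
tcp_pos: [0.5153, 0.08, 0.0211]
orientation: [2.514, 1.883, 0.002]
contact_force: [-0.0, 0.6, -0.3]
grip_width: 0.041
gripper_force: 40.8
t 8.65 tcp [0.5153 0.08   0.0211] shift(tool mm) [-1.2  0.2  7.1] yaw_y -16.32 tilt 0.09 q [-0.66  0.59  0.49  2.1  -0.51  0.57 -0.09] w 0.041 gf 40.8 F [-0.   0.6 -0.3]
t 8.65 tcp [0.5153 0.08   0.0211] shift(tool mm) [-1.2  0.2  7.1] yaw_y -16.32 tilt 0.09 q [-0.66  0.59  0.49  2.1  -0.51  0.57 -0.09] w 0.041 gf 40.8 F [-0.   0.6 -0.3]
```

```bash
python3 -m jog '[{"fingers":0.03,"x":-0.001,"y":0,"z":0.003,"rx":0,"ry":0,"rz":0},{"fingers":0.03,"x":0,"y":0,"z":0.002,"rx":0,"ry":0,"rz":0},{"fingers":0.03,"x":0,"y":0,"z":0,"rx":0,"ry":0,"rz":0}]'; python3 -m jog '[{"fingers":0.03,"x":0,"y":0,"z":0.001,"rx":0,"ry":0,"rz":0},{"fingers":0.03,"x":0,"y":0,"z":0,"rx":0,"ry":0,"rz":0}]';python3 -m jog '[{"fingers":0.03,"x":0,"y":0,"z":0.001,"rx":0,"ry":0,"rz":0},{"fingers":0.03,"x":0,"y":0,"z":0,"rx":0,"ry":0,"rz":0}]'; python3 go.py s1 0.014;
```

```text
clock: 9.02
tcp_pos: [0.5142, 0.079, 0.0152]
orientation: [-2.514, -1.884, 0.0]
contact_force: [0.5, -0.6, -0.3]
grip_width: 0.041
gripper_force: 40.8
clock: 9.28
tcp_pos: [0.5143, 0.079, 0.0143]
orientation: [-2.514, -1.884, 0.0]
contact_force: [-0.1, 0.5, -0.9]
grip_width: 0.0411
gripper_force: 40.8
clock: 9.52
tcp_pos: [0.5144, 0.079, 0.0136]
orientation: [-2.514, -1.883, -0.0]
contact_force: [-0.5, 0.2, 4.1]
grip_width: 0.0408
gripper_force: 41.3
t 9.53 tcp [0.5144 0.079  0.0136] shift(tool mm) [-0.   0.8 -0.4] yaw_y -16.32 tilt 0.02 q [-0.65  0.6   0.48  2.1  -0.52  0.56 -0.08] w 0.0408 gf 41.3 F [-0.5  0.2  4.1]
```

Contact shows at 4 N, so I release it and rise.

```bash
python3 -m jog '[{"fingers":0.043,"x":0,"y":0,"z":0,"rx":0,"ry":0,"rz":0},{"fingers":0.05,"x":0,"y":0,"z":0,"rx":0,"ry":0,"rz":0},{"fingers":0.064,"x":0,"y":0,"z":0,"rx":0,"ry":0,"rz":0},{"fingers":0.064,"x":0,"y":0,"z":0,"rx":0,"ry":0,"rz":0},{"fingers":0.064,"x":0,"y":0,"z":-0.02,"rx":0,"ry":0,"rz":0},{"fingers":0.064,"x":0,"y":0,"z":-0.05,"rx":0,"ry":0,"rz":0},{"fingers":0.064,"x":-0.02,"y":0,"z":-0.05,"rx":0,"ry":0,"rz":0}]'; python3 go.py lig 0.12;
```

```text
clock: 10.4
tcp_pos: [0.5088, 0.0609, 0.1344]
orientation: [-2.512, -1.887, 0.001]
contact_force: [1.3, 0.4, -0.0]
grip_width: 0.0638
gripper_force: 0.0
t 10.4 tcp [0.5088 0.0609 0.1344] shift(tool mm) [-371.7   55.8   14.5] yaw_y -16.16 tilt 0.02 q [-0.77  0.39  0.66  2.06 -0.34  0.79 -0.19] w 0.0638 gf 0.0 F [ 1.3  0.4 -0. ]
```

```bash
python3 -m jog '[{"fingers":0.064,"x":-0.05,"y":0.008,"z":0.001,"rx":0,"ry":0,"rz":0},{"fingers":0.064,"x":-0.055,"y":0.008,"z":0.001,"rx":0,"ry":0,"rz":0},{"fingers":0.064,"x":-0.055,"y":0.008,"z":0.001,"rx":0,"ry":0,"rz":0},{"fingers":0.064,"x":-0.055,"y":0.008,"z":0.001,"rx":0,"ry":0,"rz":0},{"fingers":0.064,"x":-0.055,"y":0.008,"z":0.001,"rx":0,"ry":0,"rz":0},{"fingers":0.064,"x":-0.055,"y":0.008,"z":0.001,"rx":0,"ry":0,"rz":0},{"fingers":0.064,"x":-0.03,"y":0.008,"z":0.001,"rx":0,"ry":0,"rz":0},{"fingers":0.064,"x":-0.015,"y":0,"z":0,"rx":0,"ry":0,"rz":0}]'; python3 -m jog '[{"fingers":0.064,"x":0,"y":0,"z":0.01,"rx":0,"ry":0,"rz":0},{"fingers":0.064,"x":0,"y":0,"z":0,"rx":0,"ry":0,"rz":0},{"fingers":0.064,"x":0,"y":0,"z":0,"rx":0,"ry":0,"rz":0}]';python3 go.py lig 0.01; python3 - <<'E'
from h import *
save('top','t2.png')
E
```

```text
clock: 11.4
tcp_pos: [0.4579, -0.3129, 0.1263]
orientation: [2.516, 1.88, -0.001]
contact_force: [-0.1, 0.7, 0.4]
grip_width: 0.0639
gripper_force: 0.0
clock: 11.78
tcp_pos: [0.4589, -0.3094, 0.116]
orientation: [-2.511, -1.886, -0.0]
contact_force: [-0.6, -0.0, 0.6]
grip_width: 0.0641
gripper_force: 0.0
t 11.78 tcp [ 0.4589 -0.3094  0.116 ] shift(tool mm) [ -2.2   0.8 106. ] yaw_y -16.19 tilt 0.06 q [-0.02  0.49  0.65  1.98 -0.41  0.8   0.59] w 0.0641 gf 0.0 F [-0.6 -0.   0.6]
```

View pics/t2.png

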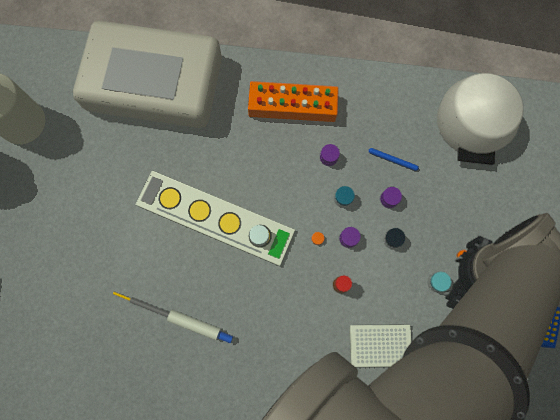

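The pale filter stands on the mark by the green tab, at (260,236). The light filter is still at (441,283), with the gripper above it and shifted by parallax. I'll check the placing numerically and descend.

```bash
cat > chk.py <<'E'
import sys
from h import *
S=np.array([(.5152,.0788),(.5356,.1477),(.5558,.2169),(.576,.2861)])
fn=sys.argv[1]
f=np.load('pics/'+fn+'.npz') if len(sys.argv)>2 else None
p,d=(f['p'],f['d']) if f else save('top',fn)
W=world('top',d)
for i,s in enumerate(S):
    m=(np.linalg.norm(W[...,:2]-s,axis=2)<.034)&(W[...,2]>.041)&(W[...,2]<.051)
    if m.sum()<100: print('s',i+1,'empty',m.sum()); continue
    q=W[m];(cx,cy),rad=cv2.minEnclosingCircle(q[:,:2].astype(np.float32))
    print('s',i+1,m.sum(),'z',np.median(q[:,2]).round(4),'mean err',((q[:,:2].mean(0)-s)*1000).round(1),'circ err',((np.array([cx,cy])-s)*1000).round(1),'rad',round(rad,4),p[m].mean(0).round())
E
python3 chk.py t2.png old
python3 -m jog '[{"fingers":0.064,"x":-0.002,"y":0.001,"z":0.03,"rx":0,"ry":0,"rz":0},{"fingers":0.064,"x":0,"y":0,"z":0.035,"rx":0,"ry":0,"rz":0},{"fingers":0.064,"x":0,"y":0,"z":0.025,"rx":0,"ry":0,"rz":0},{"fingers":0.064,"x":0,"y":0,"z":0.013,"rx":0,"ry":0,"rz":0},{"fingers":0.064,"x":0,"y":0,"z":0.003,"rx":0,"ry":0,"rz":0},{"fingers":0.064,"x":0,"y":0,"z":0,"rx":0,"ry":0,"rz":0},{"fingers":0.064,"x":0,"y":0,"z":0,"rx":0,"ry":0,"rz":0}]'; python3 go.py lig 0.002
```

```text
s 1 297 z 0.0459 mean err [-2.7  0.5] circ err [-2.5  0.5] rad 0.0208 [175. 199. 184.]
s 2 empty 0
s 3 empty 0
s 4 empty 0
clock: 12.7
tcp_pos: [0.4595, -0.3136, 0.0112]
orientation: [2.513, 1.883, 0.001]
contact_force: [-0.3, -0.8, -0.6]
grip_width: 0.0643
gripper_force: 0.0
t 12.7 tcp [ 0.4595 -0.3136  0.0112] shift(tool mm) [ 1.7 -1.   9.2] yaw_y -16.31 tilt 0.09 q [ 0.1   0.65  0.51  2.02 -0.55  0.61  0.7 ] w 0.0643 gf 0.0 F [-0.3 -0.8 -0.6]
```

```bash
python3 - <<'E'
from h import *
f=np.load('pics/top0.png.npz');p,d=f['p'],f['d'];W=world('top',d)
m=cv2.inRange(cv2.cvtColor(p,cv2.COLOR_RGB2HSV),(20,120,100),(35,255,255));k,l,s,c=cv2.connectedComponentsWithStats(m)
for i in range(1,k):
    if s[i,4]>100: print(W[l==i].mean(0).round(4))
E
python3 -m jog '[{"fingers":0.064,"x":0.0015,"y":-0.001,"z":0.007,"rx":0,"ry":0,"rz":0},{"fingers":0.064,"x":0,"y":0,"z":0.0025,"rx":0,"ry":0,"rz":0},{"fingers":0.05,"x":0,"y":0,"z":0,"rx":0,"ry":0,"rz":0},{"fingers":0.045,"x":0,"y":0,"z":0,"rx":0,"ry":0,"rz":0},{"fingers":0.03,"x":0,"y":0,"z":0,"rx":0,"ry":0,"rz":0},{"fingers":0.03,"x":0,"y":0,"z":0,"rx":0,"ry":0,"rz":0},{"fingers":0.03,"x":0,"y":0,"z":0,"rx":0,"ry":0,"rz":0}]' 40; python3 go.py lig 0.002
```

```text
[0.5742 0.2841 0.0208]
[0.5544 0.2154 0.0204]
[0.5329 0.146  0.0274]
[0.515  0.0787 0.0132]
clock: 13.58
tcp_pos: [0.4587, -0.3117, 0.0011]
orientation: [2.514, 1.883, 0.001]
contact_force: [-0.4, 0.5, 4.7]
grip_width: 0.0409
gripper_force: 40.4
t 13.57 tcp [ 0.4587 -0.3117  0.0011] shift(tool mm) [ 0.2  0.3 -0.9] yaw_y -16.32 tilt 0.04 q [ 0.11  0.67  0.5   2.02 -0.57  0.59  0.71] w 0.0409 gf 40.4 F [-0.4  0.5  4.7]
```

```bash
python3 -m jog '[{"fingers":0.03,"x":0,"y":0,"z":-0.02,"rx":0,"ry":0,"rz":0},{"fingers":0.03,"x":0,"y":0,"z":-0.05,"rx":0,"ry":0,"rz":0},{"fingers":0.03,"x":0,"y":0,"z":-0.05,"rx":0,"ry":0,"rz":0},{"fingers":0.03,"x":0.02,"y":0,"z":-0.01,"rx":0,"ry":0,"rz":0}]'; python3 go.py s2 0.12
```

```text
clock: 14.08
tcp_pos: [0.4647, -0.2949, 0.135]
orientation: [2.513, 1.876, 0.004]
contact_force: [0.4, 0.9, -1.6]
grip_width: 0.0412
gripper_force: 40.8
t 14.07 tcp [ 0.4647 -0.2949  0.135 ] shift(tool mm) [444.5 -57.9  14. ] yaw_y -16.52 tilt 0.35 q [-0.08  0.46  0.68  1.98 -0.39  0.82  0.54] w 0.0412 gf 40.8 F [ 0.4  0.9 -1.6]
```

```bash
python3 -m jog '[{"fingers":0.03,"x":0.045,"y":-0.006,"z":0,"rx":0,"ry":0,"rz":0},{"fingers":0.03,"x":0.057,"y":-0.007,"z":0,"rx":0,"ry":0,"rz":0},{"fingers":0.03,"x":0.057,"y":-0.007,"z":0,"rx":0,"ry":0,"rz":0},{"fingers":0.03,"x":0.057,"y":-0.007,"z":0,"rx":0,"ry":0,"rz":0},{"fingers":0.03,"x":0.057,"y":-0.007,"z":0,"rx":0,"ry":0,"rz":0},{"fingers":0.03,"x":0.057,"y":-0.007,"z":0,"rx":0,"ry":0,"rz":0},{"fingers":0.03,"x":0.057,"y":-0.007,"z":0,"rx":0,"ry":0,"rz":0},{"fingers":0.03,"x":0.045,"y":-0.007,"z":0,"rx":0,"ry":0,"rz":0}]';python3 -m jog '[{"fingers":0.03,"x":0.01,"y":0,"z":0.01,"rx":0,"ry":0,"rz":0},{"fingers":0.03,"x":0,"y":0,"z":0,"rx":0,"ry":0,"rz":0},{"fingers":0.03,"x":0,"y":0,"z":0,"rx":0,"ry":0,"rz":0},{"fingers":0.03,"x":0,"y":0,"z":0,"rx":0,"ry":0,"rz":0}]'; python3 go.py s2 0.02
```

```text
clock: 15.08
tcp_pos: [0.5324, 0.1404, 0.1316]
orientation: [-2.512, -1.886, -0.001]
contact_force: [0.8, -0.2, -1.0]
grip_width: 0.041
gripper_force: 40.8
clock: 15.58
tcp_pos: [0.5354, 0.1455, 0.1212]
orientation: [2.517, 1.88, 0.0]
contact_force: [0.3, -0.4, -1.4]
grip_width: 0.0412
gripper_force: 40.8
t 15.57 tcp [0.5354 0.1455 0.1212] shift(tool mm) [  2.1  -0.5 101.2] yaw_y -16.48 tilt 0.02 q [-0.87  0.48  0.64  1.98 -0.4   0.81 -0.29] w 0.0412 gf 40.8 F [ 0.3 -0.4 -1.4]
```

```bash
python3 -m jog '[{"fingers":0.03,"x":0.001,"y":0.0015,"z":0.025,"rx":0,"ry":0,"rz":0},{"fingers":0.03,"x":0,"y":0,"z":0.035,"rx":0,"ry":0,"rz":0},{"fingers":0.03,"x":0,"y":0,"z":0.027,"rx":0,"ry":0,"rz":0},{"fingers":0.03,"x":0,"y":0,"z":0.012,"rx":0,"ry":0,"rz":0},{"fingers":0.03,"x":0,"y":0,"z":0.003,"rx":0,"ry":0,"rz":0},{"fingers":0.03,"x":0,"y":0,"z":0,"rx":0,"ry":0,"rz":0},{"fingers":0.03,"x":0,"y":0,"z":0,"rx":0,"ry":0,"rz":0}]'; python3 go.py s2 0.0135
```

```text
clock: 16.45
tcp_pos: [0.5378, 0.1481, 0.0197]
orientation: [2.514, 1.883, 0.003]
contact_force: [-0.1, -0.7, 0.1]
grip_width: 0.041
gripper_force: 40.8
t 16.45 tcp [0.5378 0.1481 0.0197] shift(tool mm) [-1.  -2.   6.2] yaw_y -16.32 tilt 0.09 q [-0.77  0.64  0.51  2.01 -0.53  0.62 -0.19] w 0.041 gf 40.8 F [-0.1 -0.7  0.1]
```

```bash
python3 -m jog '[{"fingers":0.03,"x":-0.0005,"y":0,"z":0.003,"rx":0,"ry":0,"rz":0},{"fingers":0.03,"x":0,"y":0,"z":0.0015,"rx":0,"ry":0,"rz":0},{"fingers":0.03,"x":0,"y":0,"z":0,"rx":0,"ry":0,"rz":0}]'; python3 -m jog '[{"fingers":0.03,"x":0,"y":0,"z":0.001,"rx":0,"ry":0,"rz":0},{"fingers":0.03,"x":0,"y":0,"z":0,"rx":0,"ry":0,"rz":0}]';python3 -m jog '[{"fingers":0.03,"x":0,"y":0,"z":0.001,"rx":0,"ry":0,"rz":0},{"fingers":0.03,"x":0,"y":0,"z":0,"rx":0,"ry":0,"rz":0}]'; python3 go.py s2 0.0135;
```

```text
clock: 16.82
tcp_pos: [0.5368, 0.1474, 0.0142]
orientation: [-2.514, -1.884, 0.0]
contact_force: [-0.5, -0.8, -0.5]
grip_width: 0.041
gripper_force: 40.8
clock: 17.08
tcp_pos: [0.5369, 0.1474, 0.0132]
orientation: [-2.514, -1.884, 0.0]
contact_force: [-0.1, -0.5, -0.9]
grip_width: 0.0412
gripper_force: 40.8
clock: 17.32
tcp_pos: [0.537, 0.1474, 0.0131]
orientation: [-2.514, -1.883, -0.0]
contact_force: [-3.8, 0.2, 9.5]
grip_width: 0.0409
gripper_force: 41.9
t 17.32 tcp [0.537  0.1474 0.0131] shift(tool mm) [-0.1 -1.4 -0.4] yaw_y -16.33 tilt 0.05 q [-0.76  0.65  0.5   2.01 -0.54  0.61 -0.18] w 0.0409 gf 41.9 F [-3.8  0.2  9.5]
```

```bash
python3 -m jog '[{"fingers":0.043,"x":0,"y":0,"z":-0.0005,"rx":0,"ry":0,"rz":0},{"fingers":0.05,"x":0,"y":0,"z":0,"rx":0,"ry":0,"rz":0},{"fingers":0.064,"x":0,"y":0,"z":0,"rx":0,"ry":0,"rz":0},{"fingers":0.064,"x":0,"y":0,"z":0,"rx":0,"ry":0,"rz":0},{"fingers":0.064,"x":0,"y":0,"z":-0.02,"rx":0,"ry":0,"rz":0},{"fingers":0.064,"x":0,"y":0,"z":-0.05,"rx":0,"ry":0,"rz":0},{"fingers":0.064,"x":-0.02,"y":0,"z":-0.05,"rx":0,"ry":0,"rz":0}]'; python3 go.py med 0.12;
```

```text
clock: 18.2
tcp_pos: [0.5317, 0.1293, 0.1351]
orientation: [2.512, 1.887, 0.001]
contact_force: [1.2, 0.2, 1.1]
grip_width: 0.0642
gripper_force: 0.0
t 18.2 tcp [0.5317 0.1293 0.1351] shift(tool mm) [-190.7  147.8   15.1] yaw_y -16.18 tilt 0.05 q [-0.87  0.45  0.67  1.99 -0.38  0.82 -0.27] w 0.0642 gf 0.0 F [1.2 0.2 1.1]
```

```bash
python3 -m jog '[{"fingers":0.064,"x":-0.04,"y":0.033,"z":0,"rx":0,"ry":0,"rz":0},{"fingers":0.064,"x":-0.045,"y":0.036,"z":0,"rx":0,"ry":0,"rz":0},{"fingers":0.064,"x":-0.045,"y":0.036,"z":0,"rx":0,"ry":0,"rz":0},{"fingers":0.064,"x":-0.04,"y":0.03,"z":0,"rx":0,"ry":0,"rz":0},{"fingers":0.064,"x":-0.017,"y":0.013,"z":0.01,"rx":0,"ry":0,"rz":0},{"fingers":0.064,"x":0,"y":0,"z":0,"rx":0,"ry":0,"rz":0},{"fingers":0.064,"x":0,"y":0,"z":0,"rx":0,"ry":0,"rz":0},{"fingers":0.064,"x":0,"y":0,"z":0,"rx":0,"ry":0,"rz":0}]'; python3 go.py med 0.01; python3 chk.py t3.png
```

```text
clock: 19.2
tcp_pos: [0.6209, -0.0911, 0.1233]
orientation: [-2.512, -1.886, -0.001]
contact_force: [0.0, -0.6, 0.2]
grip_width: 0.064
gripper_force: 0.0
t 19.2 tcp [ 0.6209 -0.0911  0.1233] shift(tool mm) [ -4.    0.7 113.3] yaw_y -16.19 tilt 0.05 q [-0.4   0.59  0.63  1.8  -0.44  0.89  0.14] w 0.064 gf 0.0 F [ 0.  -0.6  0.2]
s 1 empty 38
s 2 297 z 0.0462 mean err [-1.1 -1.7] circ err [-0.9 -1.7] rad 0.0209 [108. 181. 177.]
s 3 empty 0
s 4 empty 0
```

```bash
python3 -m jog '[{"fingers":0.064,"x":-0.0035,"y":0.0005,"z":0.03,"rx":0,"ry":0,"rz":0},{"fingers":0.064,"x":0,"y":0,"z":0.04,"rx":0,"ry":0,"rz":0},{"fingers":0.064,"x":0,"y":0,"z":0.03,"rx":0,"ry":0,"rz":0},{"fingers":0.064,"x":0,"y":0,"z":0.012,"rx":0,"ry":0,"rz":0},{"fingers":0.064,"x":0,"y":0,"z":0.003,"rx":0,"ry":0,"rz":0},{"fingers":0.064,"x":0,"y":0,"z":0,"rx":0,"ry":0,"rz":0},{"fingers":0.064,"x":0,"y":0,"z":0,"rx":0,"ry":0,"rz":0}]'; python3 go.py med 0.002
```

```text
clock: 20.12
tcp_pos: [0.6212, -0.0965, 0.009]
orientation: [2.513, 1.883, 0.002]
contact_force: [-0.4, 0.3, 1.2]
grip_width: 0.0639
gripper_force: 0.0
t 20.12 tcp [ 0.6212 -0.0965  0.009 ] shift(tool mm) [ 1.2 -1.1  7. ] yaw_y -16.31 tilt 0.11 q [-0.32  0.74  0.52  1.84 -0.55  0.7   0.24] w 0.0639 gf 0.0 F [-0.4  0.3  1.2]
```

```bash
python3 -m jog '[{"fingers":0.064,"x":0.001,"y":-0.001,"z":0.005,"rx":0,"ry":0,"rz":0},{"fingers":0.064,"x":0,"y":0,"z":0.002,"rx":0,"ry":0,"rz":0},{"fingers":0.05,"x":0,"y":0,"z":0,"rx":0,"ry":0,"rz":0},{"fingers":0.045,"x":0,"y":0,"z":0,"rx":0,"ry":0,"rz":0},{"fingers":0.03,"x":0,"y":0,"z":0,"rx":0,"ry":0,"rz":0},{"fingers":0.03,"x":0,"y":0,"z":0,"rx":0,"ry":0,"rz":0},{"fingers":0.03,"x":0,"y":0,"z":0,"rx":0,"ry":0,"rz":0}]' 40; python3 go.py med 0.002;  python3 -m jog '[{"fingers":0.03,"x":0,"y":0,"z":-0.02,"rx":0,"ry":0,"rz":0},{"fingers":0.03,"x":0,"y":0,"z":-0.05,"rx":0,"ry":0,"rz":0},{"fingers":0.03,"x":0,"y":0,"z":-0.05,"rx":0,"ry":0,"rz":0},{"fingers":0.03,"x":0.02,"y":0,"z":-0.01,"rx":0,"ry":0,"rz":0}]'; python3 go.py s3 0.12
```

```text
clock: 21.0
tcp_pos: [0.62, -0.0953, 0.0011]
orientation: [2.514, 1.883, 0.001]
contact_force: [0.6, -0.5, 2.5]
grip_width: 0.0412
gripper_force: 40.4
t 21.0 tcp [ 0.62   -0.0953  0.0011] shift(tool mm) [ 0.4  0.4 -0.9] yaw_y -16.32 tilt 0.05 q [-0.31  0.75  0.51  1.85 -0.56  0.69  0.24] w 0.0412 gf 40.4 F [ 0.6 -0.5  2.5]
clock: 21.5
tcp_pos: [0.6266, -0.0786, 0.1357]
orientation: [2.514, 1.876, 0.006]
contact_force: [0.5, 0.1, -2.2]
grip_width: 0.0411
gripper_force: 40.7
t 21.5 tcp [ 0.6266 -0.0786  0.1357] shift(tool mm) [ 263.1 -152.1   15. ] yaw_y -16.55 tilt 0.34 q [-0.44  0.58  0.65  1.79 -0.43  0.91  0.11] w 0.0411 gf 40.7 F [ 0.5  0.1 -2.2]
```

```bash
python3 -m jog '[{"fingers":0.03,"x":0.035,"y":-0.02,"z":0,"rx":0,"ry":0,"rz":0},{"fingers":0.03,"x":0.045,"y":-0.026,"z":0,"rx":0,"ry":0,"rz":0},{"fingers":0.03,"x":0.045,"y":-0.026,"z":0,"rx":0,"ry":0,"rz":0},{"fingers":0.03,"x":0.045,"y":-0.026,"z":0,"rx":0,"ry":0,"rz":0},{"fingers":0.03,"x":0.045,"y":-0.026,"z":0,"rx":0,"ry":0,"rz":0},{"fingers":0.03,"x":0.035,"y":-0.02,"z":0,"rx":0,"ry":0,"rz":0},{"fingers":0.03,"x":0.012,"y":-0.006,"z":0.01,"rx":0,"ry":0,"rz":0},{"fingers":0.03,"x":0,"y":0,"z":0,"rx":0,"ry":0,"rz":0}]';python3 -m jog '[{"fingers":0.03,"x":0,"y":0,"z":0,"rx":0,"ry":0,"rz":0},{"fingers":0.03,"x":0,"y":0,"z":0,"rx":0,"ry":0,"rz":0}]'; python3 go.py s3 0.02
```

```text
clock: 22.5
tcp_pos: [0.554, 0.2178, 0.1203]
orientation: [-2.513, -1.885, 0.003]
contact_force: [-1.1, -0.5, -0.7]
grip_width: 0.0412
gripper_force: 40.8
clock: 22.75
tcp_pos: [0.5556, 0.2156, 0.1212]
orientation: [2.516, 1.88, 0.0]
contact_force: [0.0, -0.3, -0.9]
grip_width: 0.0409
gripper_force: 40.8
t 22.75 tcp [0.5556 0.2156 0.1212] shift(tool mm) [  1.3  -0.2 101.2] yaw_y -16.49 tilt 0.04 q [-0.95  0.55  0.64  1.88 -0.43  0.85 -0.38] w 0.0409 gf 40.8 F [ 0.  -0.3 -0.9]
```

```bash
python3 -m jog '[{"fingers":0.03,"x":0.001,"y":0.0015,"z":0.025,"rx":0,"ry":0,"rz":0},{"fingers":0.03,"x":0,"y":0,"z":0.035,"rx":0,"ry":0,"rz":0},{"fingers":0.03,"x":0,"y":0,"z":0.027,"rx":0,"ry":0,"rz":0},{"fingers":0.03,"x":0,"y":0,"z":0.012,"rx":0,"ry":0,"rz":0},{"fingers":0.03,"x":0,"y":0,"z":0.003,"rx":0,"ry":0,"rz":0},{"fingers":0.03,"x":0,"y":0,"z":0.0025,"rx":0,"ry":0,"rz":0},{"fingers":0.03,"x":0,"y":0,"z":0,"rx":0,"ry":0,"rz":0},{"fingers":0.03,"x":0,"y":0,"z":0,"rx":0,"ry":0,"rz":0}]'; python3 go.py s3 0.0135
```

```text
clock: 23.75
tcp_pos: [0.557, 0.2185, 0.0169]
orientation: [2.514, 1.884, 0.002]
contact_force: [0.7, -0.6, -0.9]
grip_width: 0.0413
gripper_force: 40.8
t 23.75 tcp [0.557  0.2185 0.0169] shift(tool mm) [-1.8 -0.7  3.4] yaw_y -16.31 tilt 0.06 q [-0.87  0.7   0.53  1.92 -0.55  0.67 -0.29] w 0.0413 gf 40.8 F [ 0.7 -0.6 -0.9]
```

```bash
python3 -m jog '[{"fingers":0.03,"x":-0.0005,"y":0.001,"z":0.002,"rx":0,"ry":0,"rz":0},{"fingers":0.03,"x":0,"y":0,"z":0,"rx":0,"ry":0,"rz":0}]'; python3 -m jog '[{"fingers":0.03,"x":0,"y":0,"z":0.001,"rx":0,"ry":0,"rz":0},{"fingers":0.03,"x":0,"y":0,"z":0,"rx":0,"ry":0,"rz":0}]';python3 -m jog '[{"fingers":0.03,"x":0,"y":0,"z":0.0007,"rx":0,"ry":0,"rz":0},{"fingers":0.03,"x":0,"y":0,"z":0,"rx":0,"ry":0,"rz":0}]'; python3 go.py s3 0.0135;
```

```text
clock: 24.0
tcp_pos: [0.5575, 0.2174, 0.0143]
orientation: [-2.514, -1.884, 0.0]
contact_force: [0.1, -0.2, 0.2]
grip_width: 0.0412
gripper_force: 40.8
clock: 24.25
tcp_pos: [0.5574, 0.2174, 0.0132]
orientation: [-2.514, -1.884, 0.0]
contact_force: [-0.1, 0.7, -1.3]
grip_width: 0.0412
gripper_force: 40.8
clock: 24.5
tcp_pos: [0.5574, 0.2175, 0.0131]
orientation: [-2.514, -1.883, -0.0]
contact_force: [-2.3, -0.7, 5.0]
grip_width: 0.0411
gripper_force: 41.4
t 24.5 tcp [0.5574 0.2175 0.0131] shift(tool mm) [-1.  -1.4 -0.4] yaw_y -16.32 tilt 0.03 q [-0.86  0.7   0.52  1.92 -0.55  0.67 -0.28] w 0.0411 gf 41.4 F [-2.3 -0.7  5. ]
```

```bash
python3 -m jog '[{"fingers":0.043,"x":0,"y":0,"z":0,"rx":0,"ry":0,"rz":0},{"fingers":0.05,"x":0,"y":0,"z":0,"rx":0,"ry":0,"rz":0},{"fingers":0.064,"x":0,"y":0,"z":0,"rx":0,"ry":0,"rz":0},{"fingers":0.064,"x":0,"y":0,"z":0,"rx":0,"ry":0,"rz":0},{"fingers":0.064,"x":0,"y":0,"z":-0.02,"rx":0,"ry":0,"rz":0},{"fingers":0.064,"x":0,"y":0,"z":-0.05,"rx":0,"ry":0,"rz":0},{"fingers":0.064,"x":-0.02,"y":0,"z":-0.05,"rx":0,"ry":0,"rz":0}]'; python3 go.py dark 0.12;
```

```text
clock: 25.38
tcp_pos: [0.5521, 0.1996, 0.135]
orientation: [2.512, 1.887, 0.002]
contact_force: [0.9, 0.7, 0.9]
grip_width: 0.0639
gripper_force: 0.0
t 25.38 tcp [0.5521 0.1996 0.135 ] shift(tool mm) [-395.6  102.2   14.7] yaw_y -16.18 tilt 0.06 q [-0.95  0.52  0.66  1.89 -0.41  0.87 -0.36] w 0.0639 gf 0.0 F [0.9 0.7 0.9]
```

```bash
python3 -m jog '[{"fingers":0.064,"x":-0.05,"y":0.013,"z":0,"rx":0,"ry":0,"rz":0},{"fingers":0.064,"x":-0.06,"y":0.015,"z":0,"rx":0,"ry":0,"rz":0},{"fingers":0.064,"x":-0.06,"y":0.015,"z":0,"rx":0,"ry":0,"rz":0},{"fingers":0.064,"x":-0.06,"y":0.015,"z":0,"rx":0,"ry":0,"rz":0},{"fingers":0.064,"x":-0.06,"y":0.015,"z":0,"rx":0,"ry":0,"rz":0},{"fingers":0.064,"x":-0.06,"y":0.015,"z":0,"rx":0,"ry":0,"rz":0},{"fingers":0.064,"x":-0.035,"y":0.011,"z":0,"rx":0,"ry":0,"rz":0},{"fingers":0.064,"x":-0.01,"y":0.003,"z":0.01,"rx":0,"ry":0,"rz":0}]'; python3 -m jog '[{"fingers":0.064,"x":0,"y":0,"z":0,"rx":0,"ry":0,"rz":0},{"fingers":0.064,"x":0,"y":0,"z":0,"rx":0,"ry":0,"rz":0}]';python3 go.py dark 0.01; python3 chk.py t4.png
```

```text
clock: 26.38
tcp_pos: [0.5389, -0.2131, 0.1244]
orientation: [2.516, 1.876, 0.002]
contact_force: [0.4, 1.4, -0.9]
grip_width: 0.0638
gripper_force: 0.0
clock: 26.62
tcp_pos: [0.5391, -0.2074, 0.1225]
orientation: [-2.511, -1.886, -0.0]
contact_force: [1.2, 1.4, -0.6]
grip_width: 0.0641
gripper_force: 0.0
t 26.62 tcp [ 0.5391 -0.2074  0.1225] shift(tool mm) [ -1.2   1.4 112.5] yaw_y -16.17 tilt 0.07 q [-0.24  0.53  0.66  1.92 -0.43  0.84  0.37] w 0.0641 gf 0.0 F [ 1.2  1.4 -0.6]
s 1 297 z 0.0461 mean err [-2.8  0.6] circ err [-2.5  0.8] rad 0.0207 [186. 211. 195.]
s 2 291 z 0.0465 mean err [-0.9 -1.5] circ err [-0.7 -1.3] rad 0.0208 [102. 172. 168.]
s 3 288 z 0.0461 mean err [-0.2  1.3] circ err [0.4 1.4] rad 0.021 [ 56. 113. 122.]
s 4 empty 0
```

```bash
python3 -m jog '[{"fingers":0.064,"x":-0.001,"y":0.001,"z":0.03,"rx":0,"ry":0,"rz":0},{"fingers":0.064,"x":0,"y":0,"z":0.04,"rx":0,"ry":0,"rz":0},{"fingers":0.064,"x":0,"y":0,"z":0.03,"rx":0,"ry":0,"rz":0},{"fingers":0.064,"x":0,"y":0,"z":0.012,"rx":0,"ry":0,"rz":0},{"fingers":0.064,"x":0,"y":0,"z":0.003,"rx":0,"ry":0,"rz":0},{"fingers":0.064,"x":0,"y":0,"z":0,"rx":0,"ry":0,"rz":0},{"fingers":0.064,"x":0,"y":0,"z":0,"rx":0,"ry":0,"rz":0}]'; python3 go.py dark 0.002
```

```text
clock: 27.55
tcp_pos: [0.5402, -0.2109, 0.0086]
orientation: [2.513, 1.883, 0.002]
contact_force: [-0.2, 0.2, -0.6]
grip_width: 0.064
gripper_force: 0.0
t 27.55 tcp [ 0.5402 -0.2109  0.0086] shift(tool mm) [ 1.9 -0.8  6.6] yaw_y -16.31 tilt 0.1 q [-0.13  0.69  0.53  1.96 -0.57  0.64  0.48] w 0.064 gf 0.0 F [-0.2  0.2 -0.6]
```

```bash
python3 -m jog '[{"fingers":0.064,"x":0.0015,"y":-0.001,"z":0.005,"rx":0,"ry":0,"rz":0},{"fingers":0.064,"x":0,"y":0,"z":0.0015,"rx":0,"ry":0,"rz":0},{"fingers":0.05,"x":0,"y":0,"z":0,"rx":0,"ry":0,"rz":0},{"fingers":0.045,"x":0,"y":0,"z":0,"rx":0,"ry":0,"rz":0},{"fingers":0.03,"x":0,"y":0,"z":0,"rx":0,"ry":0,"rz":0},{"fingers":0.03,"x":0,"y":0,"z":0,"rx":0,"ry":0,"rz":0},{"fingers":0.03,"x":0,"y":0,"z":0,"rx":0,"ry":0,"rz":0}]' 40; python3 go.py dark 0.002;  python3 -m jog '[{"fingers":0.03,"x":0,"y":0,"z":-0.02,"rx":0,"ry":0,"rz":0},{"fingers":0.03,"x":0,"y":0,"z":-0.05,"rx":0,"ry":0,"rz":0},{"fingers":0.03,"x":0,"y":0,"z":-0.05,"rx":0,"ry":0,"rz":0},{"fingers":0.03,"x":0.02,"y":0,"z":-0.01,"rx":0,"ry":0,"rz":0}]'; python3 go.py s4 0.12
```

```text
clock: 28.42
tcp_pos: [0.5394, -0.2092, 0.0015]
orientation: [2.513, 1.883, 0.001]
contact_force: [1.1, 0.0, 5.5]
grip_width: 0.0406
gripper_force: 40.4
t 28.43 tcp [ 0.5394 -0.2092  0.0015] shift(tool mm) [ 0.6  0.4 -0.5] yaw_y -16.32 tilt 0.06 q [-0.12  0.7   0.52  1.97 -0.58  0.62  0.49] w 0.0406 gf 40.4 F [1.1 0.  5.5]
clock: 28.92
tcp_pos: [0.5451, -0.1923, 0.1353]
orientation: [2.514, 1.876, 0.004]
contact_force: [0.2, 0.9, -1.4]
grip_width: 0.041
gripper_force: 40.8
t 28.93 tcp [ 0.5451 -0.1923  0.1353] shift(tool mm) [ 467.4 -106.7   14.6] yaw_y -16.54 tilt 0.3 q [-0.29  0.51  0.69  1.92 -0.42  0.86  0.33] w 0.041 gf 40.8 F [ 0.2  0.9 -1.4]
```

```bash
python3 -m jog '[{"fingers":0.03,"x":0.045,"y":-0.01,"z":0,"rx":0,"ry":0,"rz":0},{"fingers":0.03,"x":0.058,"y":-0.013,"z":0,"rx":0,"ry":0,"rz":0},{"fingers":0.03,"x":0.058,"y":-0.013,"z":0,"rx":0,"ry":0,"rz":0},{"fingers":0.03,"x":0.058,"y":-0.013,"z":0,"rx":0,"ry":0,"rz":0},{"fingers":0.03,"x":0.058,"y":-0.014,"z":0,"rx":0,"ry":0,"rz":0},{"fingers":0.03,"x":0.058,"y":-0.014,"z":0,"rx":0,"ry":0,"rz":0},{"fingers":0.03,"x":0.058,"y":-0.014,"z":0,"rx":0,"ry":0,"rz":0},{"fingers":0.03,"x":0.05,"y":-0.01,"z":0,"rx":0,"ry":0,"rz":0}]';python3 -m jog '[{"fingers":0.03,"x":0.021,"y":-0.004,"z":0.01,"rx":0,"ry":0,"rz":0},{"fingers":0.03,"x":0,"y":0,"z":0,"rx":0,"ry":0,"rz":0},{"fingers":0.03,"x":0,"y":0,"z":0,"rx":0,"ry":0,"rz":0},{"fingers":0.03,"x":0,"y":0,"z":0,"rx":0,"ry":0,"rz":0}]'; python3 go.py s4 0.02
```

```text
clock: 29.92
tcp_pos: [0.571, 0.2662, 0.1317]
orientation: [-2.512, -1.885, 0.001]
contact_force: [0.5, -0.1, -0.9]
grip_width: 0.0411
gripper_force: 40.8
clock: 30.42
tcp_pos: [0.5745, 0.2825, 0.1216]
orientation: [2.517, 1.879, -0.0]
contact_force: [1.0, -0.4, -0.7]
grip_width: 0.0414
gripper_force: 40.8
t 30.43 tcp [0.5745 0.2825 0.1216] shift(tool mm) [  4.    0.3 101.6] yaw_y -16.51 tilt 0.03 q [-1.01  0.62  0.65  1.77 -0.46  0.91 -0.45] w 0.0414 gf 40.8 F [ 1.  -0.4 -0.7]
```

```bash
python3 -m jog '[{"fingers":0.03,"x":0.002,"y":0.0015,"z":0.025,"rx":0,"ry":0,"rz":0},{"fingers":0.03,"x":0,"y":0,"z":0.035,"rx":0,"ry":0,"rz":0},{"fingers":0.03,"x":0,"y":0,"z":0.027,"rx":0,"ry":0,"rz":0},{"fingers":0.03,"x":0,"y":0,"z":0.012,"rx":0,"ry":0,"rz":0},{"fingers":0.03,"x":0,"y":0,"z":0.003,"rx":0,"ry":0,"rz":0},{"fingers":0.03,"x":0,"y":0,"z":0.0025,"rx":0,"ry":0,"rz":0},{"fingers":0.03,"x":0,"y":0,"z":0,"rx":0,"ry":0,"rz":0},{"fingers":0.03,"x":0,"y":0,"z":0,"rx":0,"ry":0,"rz":0}]'; python3 go.py s4 0.0135
```

```text
clock: 31.42
tcp_pos: [0.5765, 0.2867, 0.0173]
orientation: [2.514, 1.884, 0.002]
contact_force: [0.4, 0.2, -0.4]
grip_width: 0.0409
gripper_force: 40.8
t 31.43 tcp [0.5765 0.2867 0.0173] shift(tool mm) [-0.8 -0.3  3.8] yaw_y -16.31 tilt 0.06 q [-0.94  0.76  0.55  1.8  -0.56  0.74 -0.38] w 0.0409 gf 40.8 F [ 0.4  0.2 -0.4]
```

```bash
python3 -m jog '[{"fingers":0.03,"x":0,"y":0.0012,"z":0.002,"rx":0,"ry":0,"rz":0},{"fingers":0.03,"x":0,"y":0,"z":0,"rx":0,"ry":0,"rz":0}]'; python3 -m jog '[{"fingers":0.03,"x":0,"y":0,"z":0.001,"rx":0,"ry":0,"rz":0},{"fingers":0.03,"x":0,"y":0,"z":0,"rx":0,"ry":0,"rz":0}]';python3 -m jog '[{"fingers":0.03,"x":0,"y":0,"z":0.0007,"rx":0,"ry":0,"rz":0},{"fingers":0.03,"x":0,"y":0,"z":0,"rx":0,"ry":0,"rz":0}]'; python3 go.py s4 0.0135;
```

```text
clock: 31.68
tcp_pos: [0.5773, 0.2861, 0.0145]
orientation: [2.514, 1.884, -0.0]
contact_force: [0.3, 0.6, -1.2]
grip_width: 0.0412
gripper_force: 40.8
clock: 31.92
tcp_pos: [0.5773, 0.2862, 0.0136]
orientation: [2.514, 1.884, 0.0]
contact_force: [0.6, 0.1, -0.5]
grip_width: 0.0411
gripper_force: 40.9
clock: 32.17
tcp_pos: [0.5773, 0.2862, 0.0136]
orientation: [-2.514, -1.883, -0.0]
contact_force: [-2.1, -0.6, 4.7]
grip_width: 0.041
gripper_force: 41.5
t 32.17 tcp [0.5773 0.2862 0.0136] shift(tool mm) [-0.4 -1.2  0.1] yaw_y -16.32 tilt 0.03 q [-0.94  0.76  0.55  1.8  -0.56  0.74 -0.37] w 0.041 gf 41.5 F [-2.1 -0.6  4.7]
```

Set down. Now I release, rise, and move out along +x of the tool, away from the row.

```bash
python3 -m jog '[{"fingers":0.043,"x":0,"y":0,"z":0,"rx":0,"ry":0,"rz":0},{"fingers":0.05,"x":0,"y":0,"z":0,"rx":0,"ry":0,"rz":0},{"fingers":0.064,"x":0,"y":0,"z":0,"rx":0,"ry":0,"rz":0},{"fingers":0.064,"x":0,"y":0,"z":0,"rx":0,"ry":0,"rz":0},{"fingers":0.064,"x":0,"y":0,"z":-0.02,"rx":0,"ry":0,"rz":0},{"fingers":0.064,"x":0,"y":0,"z":-0.05,"rx":0,"ry":0,"rz":0},{"fingers":0.064,"x":0,"y":0,"z":-0.05,"rx":0,"ry":0,"rz":0},{"fingers":0.064,"x":-0.03,"y":0,"z":-0.01,"rx":0,"ry":0,"rz":0}]'; python3 -m jog '[{"fingers":0.064,"x":-0.055,"y":0.01,"z":0,"rx":0,"ry":0,"rz":0},{"fingers":0.064,"x":-0.06,"y":0.01,"z":0,"rx":0,"ry":0,"rz":0},{"fingers":0.064,"x":-0.06,"y":0.01,"z":0,"rx":0,"ry":0,"rz":0},{"fingers":0.064,"x":-0.06,"y":0.01,"z":0,"rx":0,"ry":0,"rz":0},{"fingers":0.064,"x":-0.06,"y":0.01,"z":0,"rx":0,"ry":0,"rz":0},{"fingers":0.064,"x":-0.06,"y":0.01,"z":0,"rx":0,"ry":0,"rz":0},{"fingers":0.064,"x":-0.05,"y":0,"z":0,"rx":0,"ry":0,"rz":0},{"fingers":0.064,"x":-0.03,"y":0,"z":0,"rx":0,"ry":0,"rz":0}]';python3 -m jog '[{"fingers":0.064,"x":0,"y":0,"z":0,"rx":0,"ry":0,"rz":0},{"fingers":0.064,"x":0,"y":0,"z":0,"rx":0,"ry":0,"rz":0}]';python3 go.py s1 0.12;python3 chk.py t5.png
```

```text
clock: 33.17
tcp_pos: [0.5714, 0.2602, 0.148]
orientation: [2.511, 1.888, 0.013]
contact_force: [0.4, -1.2, -0.5]
grip_width: 0.0641
gripper_force: 0.0
clock: 34.17
tcp_pos: [0.5033, -0.1803, 0.1444]
orientation: [2.517, 1.878, 0.002]
contact_force: [0.2, -0.4, 0.2]
grip_width: 0.0638
gripper_force: 0.0
clock: 34.42
tcp_pos: [0.5047, -0.1762, 0.1435]
orientation: [2.514, 1.884, 0.002]
contact_force: [0.5, 0.2, -0.0]
grip_width: 0.0641
gripper_force: 0.0
t 34.42 tcp [ 0.5047 -0.1762  0.1435] shift(tool mm) [247.7 -61.5  23.7] yaw_y -16.29 tilt 0.07 q [-0.35  0.43  0.73  2.01 -0.39  0.84  0.31] w 0.0641 gf 0.0 F [ 0.5  0.2 -0. ]
s 1 301 z 0.0462 mean err [-2.8  0.5] circ err [-2.5  0.7] rad 0.0208 [185. 210. 194.]
s 2 296 z 0.0463 mean err [-1.1 -1.7] circ err [-0.9 -1.1] rad 0.021 [100. 170. 167.]
s 3 290 z 0.0463 mean err [-0.6  1.1] circ err [-0.   1.5] rad 0.0213 [ 52. 110. 120.]
s 4 290 z 0.0463 mean err [-1.3 -0.6] circ err [-0.4 -0.1] rad 0.0217 [50. 61. 62.]
```

View pics/t5.png

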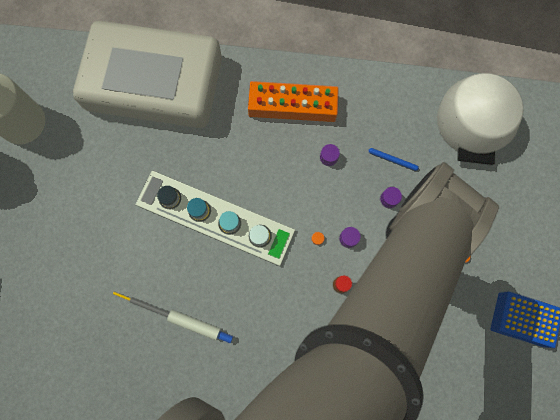

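All four stand in order, darkest at (169,197) to palest at (260,236) by the tab, and the jar is untouched at (344,284). Three are within 2 mm. The palest is about 2.7 mm off across the bar, so I'll regrasp and mend that.

```bash
python3 -m jog '[{"fingers":0.064,"x":0.035,"y":-0.009,"z":0,"rx":0,"ry":0,"rz":0},{"fingers":0.064,"x":0.05,"y":-0.012,"z":0,"rx":0,"ry":0,"rz":0},{"fingers":0.064,"x":0.05,"y":-0.012,"z":0,"rx":0,"ry":0,"rz":0},{"fingers":0.064,"x":0.05,"y":-0.012,"z":0,"rx":0,"ry":0,"rz":0},{"fingers":0.064,"x":0.04,"y":-0.01,"z":0,"rx":0,"ry":0,"rz":0},{"fingers":0.064,"x":0.02,"y":-0.007,"z":0.02,"rx":0,"ry":0,"rz":0},{"fingers":0.064,"x":0,"y":0,"z":0,"rx":0,"ry":0,"rz":0},{"fingers":0.064,"x":0,"y":0,"z":0,"rx":0,"ry":0,"rz":0}]'; python3 go.py s1 0.014
```

```text
clock: 35.48
tcp_pos: [0.5136, 0.075, 0.1234]
orientation: [2.514, 1.883, -0.0]
contact_force: [-0.1, -0.1, -0.1]
grip_width: 0.0641
gripper_force: 0.0
t 35.48 tcp [0.5136 0.075  0.1234] shift(tool mm) [  4.2   0.4 109.4] yaw_y -16.32 tilt 0.03 q [-0.82  0.44  0.7   2.06 -0.4   0.78 -0.16] w 0.0641 gf 0.0 F [-0.1 -0.1 -0.1]
```

```bash
python3 -m jog '[{"fingers":0.064,"x":0.0035,"y":-0.001,"z":0.03,"rx":0,"ry":0,"rz":0},{"fingers":0.064,"x":0,"y":0,"z":0.035,"rx":0,"ry":0,"rz":0},{"fingers":0.064,"x":0,"y":0,"z":0.027,"rx":0,"ry":0,"rz":0},{"fingers":0.064,"x":0,"y":0,"z":0.012,"rx":0,"ry":0,"rz":0},{"fingers":0.064,"x":0,"y":0,"z":0.003,"rx":0,"ry":0,"rz":0},{"fingers":0.064,"x":0,"y":0,"z":0,"rx":0,"ry":0,"rz":0},{"fingers":0.064,"x":0,"y":0,"z":0,"rx":0,"ry":0,"rz":0}]'; python3 go.py s1 0.014
```

```text
clock: 36.35
tcp_pos: [0.5143, 0.0793, 0.0168]
orientation: [2.514, 1.883, 0.003]
contact_force: [0.6, 1.0, 0.3]
grip_width: 0.064
gripper_force: 0.0
t 36.35 tcp [0.5143 0.0793 0.0168] shift(tool mm) [-0.3  1.1  2.8] yaw_y -16.32 tilt 0.1 q [-0.69  0.61  0.53  2.1  -0.57  0.57 -0.03] w 0.064 gf 0.0 F [0.6 1.  0.3]
```

```bash
python3 -m jog '[{"fingers":0.064,"x":0,"y":-0.0005,"z":0.002,"rx":0,"ry":0,"rz":0},{"fingers":0.05,"x":0,"y":0,"z":0,"rx":0,"ry":0,"rz":0},{"fingers":0.045,"x":0,"y":0,"z":0,"rx":0,"ry":0,"rz":0},{"fingers":0.03,"x":0,"y":0,"z":0,"rx":0,"ry":0,"rz":0},{"fingers":0.03,"x":0,"y":0,"z":0,"rx":0,"ry":0,"rz":0},{"fingers":0.03,"x":0,"y":0,"z":0,"rx":0,"ry":0,"rz":0}]' 40; python3 go.py s1 0.014; python3 -m jog '[{"fingers":0.03,"x":0,"y":0,"z":-0.004,"rx":0,"ry":0,"rz":0},{"fingers":0.03,"x":0,"y":0,"z":-0.002,"rx":0,"ry":0,"rz":0},{"fingers":0.03,"x":0,"y":0.0027,"z":0,"rx":0,"ry":0,"rz":0},{"fingers":0.03,"x":0,"y":0,"z":0,"rx":0,"ry":0,"rz":0},{"fingers":0.03,"x":0,"y":0,"z":0,"rx":0,"ry":0,"rz":0}]'; python3 go.py s1 0.014
```

```text
clock: 37.1
tcp_pos: [0.5133, 0.0794, 0.0142]
orientation: [-2.514, -1.884, -0.001]
contact_force: [-1.5, -0.7, 5.1]
grip_width: 0.0409
gripper_force: 40.2
t 37.1 tcp [0.5133 0.0794 0.0142] shift(tool mm) [-0.   2.   0.2] yaw_y -16.32 tilt 0.02 q [-0.69  0.61  0.53  2.1  -0.57  0.57 -0.03] w 0.0409 gf 40.2 F [-1.5 -0.7  5.1]
clock: 37.72
tcp_pos: [0.5156, 0.0786, 0.0198]
orientation: [-2.514, -1.884, 0.0]
contact_force: [-0.3, -0.1, -1.0]
grip_width: 0.0406
gripper_force: 40.5
t 37.73 tcp [0.5156 0.0786 0.0198] shift(tool mm) [ 0.1 -0.4  5.8] yaw_y -16.31 tilt 0.01 q [-0.69  0.61  0.54  2.1  -0.56  0.58 -0.03] w 0.0406 gf 40.5 F [-0.3 -0.1 -1. ]
```

```bash
python3 -m jog '[{"fingers":0.03,"x":0,"y":0.0007,"z":0.003,"rx":0,"ry":0,"rz":0},{"fingers":0.03,"x":0,"y":0,"z":0.002,"rx":0,"ry":0,"rz":0},{"fingers":0.03,"x":0,"y":0,"z":0,"rx":0,"ry":0,"rz":0}]'; python3 -m jog '[{"fingers":0.03,"x":0,"y":0,"z":0.001,"rx":0,"ry":0,"rz":0},{"fingers":0.03,"x":0,"y":0,"z":0,"rx":0,"ry":0,"rz":0}]'; python3 go.py s1 0.0135
```

```text
clock: 38.1
tcp_pos: [0.5161, 0.0784, 0.0146]
orientation: [-2.514, -1.884, 0.001]
contact_force: [0.6, 0.4, -1.4]
grip_width: 0.0411
gripper_force: 40.5
clock: 38.35
tcp_pos: [0.5163, 0.0784, 0.0142]
orientation: [-2.514, -1.883, -0.0]
contact_force: [-1.6, -0.4, 5.2]
grip_width: 0.041
gripper_force: 40.9
t 38.35 tcp [0.5163 0.0784 0.0142] shift(tool mm) [ 0.  -1.2  0.7] yaw_y -16.32 tilt 0.02 q [-0.68  0.62  0.53  2.1  -0.57  0.57 -0.03] w 0.041 gf 40.9 F [-1.6 -0.4  5.2]
```

```bash
python3 -m jog '[{"fingers":0.043,"x":0,"y":0,"z":0,"rx":0,"ry":0,"rz":0},{"fingers":0.05,"x":0,"y":0,"z":0,"rx":0,"ry":0,"rz":0},{"fingers":0.064,"x":0,"y":0,"z":0,"rx":0,"ry":0,"rz":0},{"fingers":0.064,"x":0,"y":0,"z":0,"rx":0,"ry":0,"rz":0},{"fingers":0.064,"x":0,"y":0,"z":-0.02,"rx":0,"ry":0,"rz":0},{"fingers":0.064,"x":0,"y":0,"z":-0.05,"rx":0,"ry":0,"rz":0},{"fingers":0.064,"x":0,"y":0,"z":-0.05,"rx":0,"ry":0,"rz":0},{"fingers":0.064,"x":-0.03,"y":0,"z":-0.01,"rx":0,"ry":0,"rz":0}]'; python3 -m jog '[{"fingers":0.064,"x":-0.05,"y":0.01,"z":0,"rx":0,"ry":0,"rz":0},{"fingers":0.064,"x":-0.055,"y":0.01,"z":0,"rx":0,"ry":0,"rz":0},{"fingers":0.064,"x":-0.05,"y":0.01,"z":0,"rx":0,"ry":0,"rz":0},{"fingers":0.064,"x":-0.05,"y":0.01,"z":0,"rx":0,"ry":0,"rz":0},{"fingers":0.064,"x":-0.03,"y":0.01,"z":0,"rx":0,"ry":0,"rz":0},{"fingers":0.064,"x":0,"y":0,"z":0,"rx":0,"ry":0,"rz":0},{"fingers":0.064,"x":0,"y":0,"z":0,"rx":0,"ry":0,"rz":0},{"fingers":0.064,"x":0,"y":0,"z":0,"rx":0,"ry":0,"rz":0}]';python3 chk.py t6.png; python3 - <<'E'
from h import *
p=np.load('pics/t6.png.npz')['p']; cv2.imwrite('pics/v6.png',cv2.resize(p[140:300,120:380,::-1],None,fx=3,fy=3))
E
```

```text
clock: 39.35
tcp_pos: [0.5103, 0.0513, 0.1466]
orientation: [2.509, 1.888, 0.009]
contact_force: [-0.1, 0.1, 0.1]
grip_width: 0.064
gripper_force: 0.0
clock: 40.35
tcp_pos: [0.4897, -0.1887, 0.1434]
orientation: [-2.512, -1.885, 0.0]
contact_force: [-0.5, 1.1, 0.5]
grip_width: 0.0639
gripper_force: 0.0
s 1 297 z 0.0458 mean err [-0.9 -0.1] circ err [-0.7 -0.1] rad 0.0209 [183. 208. 192.]
s 2 291 z 0.0465 mean err [-1.  -1.6] circ err [-0.8 -1.3] rad 0.0209 [ 99. 168. 165.]
s 3 292 z 0.0462 mean err [-0.4  1.3] circ err [-0.2  1.4] rad 0.0209 [ 51. 109. 119.]
s 4 289 z 0.0463 mean err [-1.1 -0.6] circ err [-0.7  0.4] rad 0.0215 [49. 61. 61.]
```

View pics/v6.png

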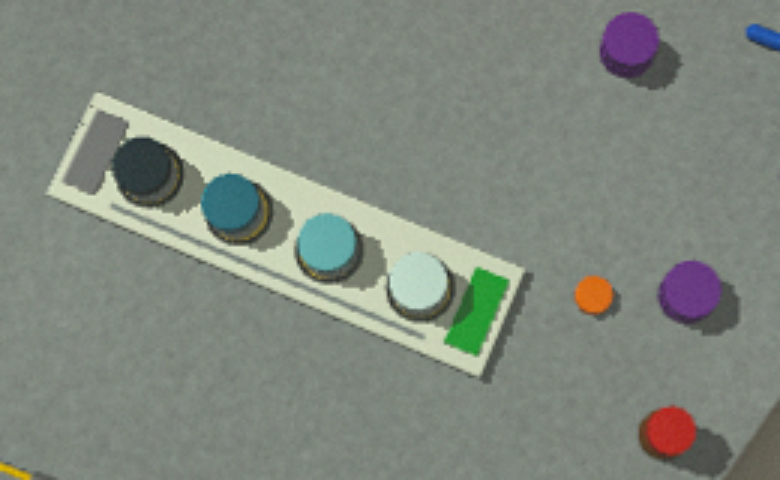

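All four filters stand upright within 2 mm of their marks, darkest at (147,165) to palest at (419,281) next to the green tab. The jar is in place at (669,432) and the robot is clear, so I'm handing in.

```bash
python3 -c "
from bench import r
print(r.hand_in())"
```

```text
the job is handed in; nothing more can be done
None
```

The job is handed in at about 40 s: the four filters stand upright in shade order, palest next to the green tab, each within about 2 mm of its mark's centre, and the amber jar was left where it stood.

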